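# Straightedge check of microscope stage plates

### The job

One of the two cream microscope stage plates has a black insert that stands slightly proud. Lay the steel straightedge lengthwise along the middle of either plate, across its insert, let go of it, then with the fingertips press lightly on its blue end and after that on its orange end, each time down until it stops, to feel whether it rocks. Then lay the straightedge back along the green mat and stand the red marker on the middle of the insert of the plate that is proud (the one that rocks; if the plate you tried is steady, it is the other), touching nothing else on the bench.

Things in the scene. Friction and masses are not known exactly. Their poses are not given: they have to be found in the camera images.
- plate_a: One of two plates (the one on the robot's left, +y): cream plate, 170 (its x) x 90 (its y) x 12 mm, fixed to the bench. Origin: centre of the underside; its face is 12 mm above it. In the middle a level black round insert, 54 mm in diameter, either flush with the face or 2.5 mm proud; which plate is proud differs from run to run.
- plate_b: The other plate, on the robot's right (-y): cream plate, 170 (its x) x 90 (its y) x 12 mm, fixed to the bench. Origin: centre of the underside; its face is 12 mm above it. In the middle a level black round insert, 54 mm in diameter, either flush with the face or 2.5 mm proud; which plate is proud differs from run to run.
- straightedge: Rigid steel T-section straightedge, about 0.4 kg, 160 mm long (its x). Foot 160 x 24 x 8 mm; on its middle 80 mm stands a rib 12 mm thick (its y), top 34 mm above the underside: grip this from above. The last 40 mm at each end are bare foot, blue at +x, orange at -x. Origin: centre of the underside. Pressing an end on a plate with over 25 N spoils the plate.
- blue_end (a point): Point to press on the blue end: on the upper face of the foot, 65 mm from the middle at +x, 8 mm above the underside. On a proud insert the straightedge rests level, ends 2.5 mm clear of the face; over about 4 N here tips it (some 0.045 rad) until the tip meets the face, a drop of some 1.3 to 1.8 mm here; it falls back level when released. On a flush insert the end does not give.
- orange_end (a point): Point to press on the orange end: on the upper face of the foot, 65 mm from the middle at -x, 8 mm above the underside. It behaves as the blue end.
- blue_foot (a point): Lower edge of the tip of the blue end: on the underside, 80 mm from the middle at +x.
- orange_foot (a point): Lower edge of the tip of the orange end: on the underside, 80 mm from the middle at -x.
- mat: Green mat fixed on the bench, 190 (its x) x 70 (its y) x 4 mm; the straightedge lies along it at the start. Origin: centre of the underside.
- marker: Red plastic marker, 40 g: round foot 36 mm in diameter and 6 mm high with an upright round stem 18 mm in diameter, 42 mm high in all. Origin: centre of the underside.
- reagent_bottle: Bystander: glass bottle with blue cap, 60 mm in diameter, 130 mm high. Origin: centre of the underside.
- objective: Bystander: brass microscope objective standing up, 32 mm in diameter, 50 mm high. Origin: centre of the underside.
- slide_box: Bystander: blue box for slides, 40 x 80 x 30 mm. Origin: centre of the underside.
Things that resemble listed ones, but are neither listed nor needed, are in the scene too. Leave any pink or yellow look-alike of the plate_a alone.

How it is judged (in metres and radians):
On the way, in this order (a step that is already met when the one before it is completed fails the run):
1. the straightedge lies level and let go along the middle of one plate, across its insert (((horizontal distance between straightedge and plate_a below 0.025 m and angle between the x axis of straightedge and the x axis of plate_a, either way round below 0.2 rad and z of straightedge in the frame of plate_a between 0.01 and 0.017 m and angle between straightedge's own z axis and vertical below 0.08 rad) or (horizontal distance between straightedge and plate_b below 0.025 m and angle between the x axis of straightedge and the x axis of plate_b, either way round below 0.2 rad and z of straightedge in the frame of plate_b between 0.01 and 0.017 m and angle between straightedge's own z axis and vertical below 0.08 rad)) and contact force between the fingers and straightedge below 0.1 N and linear speed of straightedge below 0.02 m/s), for 0.2 s.
2. its blue end is pressed down until it stops, on the plate (contact force between the fingers and straightedge above 2.5 N and horizontal distance between the grasp point and blue_end below 0.035 m and ((horizontal distance between straightedge and plate_a below 0.025 m and angle between the x axis of straightedge and the x axis of plate_a, either way round below 0.2 rad and z of straightedge in the frame of plate_a between 0.01 and 0.017 m and z of blue_foot in the frame of plate_a below 0.0132 m and angle between straightedge's own z axis and vertical below 0.09 rad) or (horizontal distance between straightedge and plate_b below 0.025 m and angle between the x axis of straightedge and the x axis of plate_b, either way round below 0.2 rad and z of straightedge in the frame of plate_b between 0.01 and 0.017 m and z of blue_foot in the frame of plate_b below 0.0132 m and angle between straightedge's own z axis and vertical below 0.09 rad))), for 0.2 s.
3. then its orange end is pressed down until it stops, on the plate (contact force between the fingers and straightedge above 2.5 N and horizontal distance between the grasp point and orange_end below 0.035 m and ((horizontal distance between straightedge and plate_a below 0.025 m and angle between the x axis of straightedge and the x axis of plate_a, either way round below 0.2 rad and z of straightedge in the frame of plate_a between 0.01 and 0.017 m and z of orange_foot in the frame of plate_a below 0.0132 m and angle between straightedge's own z axis and vertical below 0.09 rad) or (horizontal distance between straightedge and plate_b below 0.025 m and angle between the x axis of straightedge and the x axis of plate_b, either way round below 0.2 rad and z of straightedge in the frame of plate_b between 0.01 and 0.017 m and z of orange_foot in the frame of plate_b below 0.0132 m and angle between straightedge's own z axis and vertical below 0.09 rad))), for 0.2 s.
4. the red marker stands, let go, on the proud insert (((horizontal distance between marker and plate_a below 0.015 m and z of marker in the frame of plate_a between 0.0134 and 0.0165 m) or (horizontal distance between marker and plate_b below 0.015 m and z of marker in the frame of plate_b between 0.0134 and 0.0165 m)) and angle between marker's own z axis and vertical below 0.06 rad and contact force between the fingers and marker below 0.1 N and linear speed of marker below 0.02 m/s), for 0.2 s.
At the end, for the whole second after the job is handed in: The red marker stands upright and let go on the proud insert, within 15 mm of its middle; the straightedge lies flat and let go along the green mat, within 30 mm of its middle lengthwise, 25 mm across and 0.25 rad of its direction (all of step 4 and x of straightedge in the frame of mat between -0.03 and 0.03 m and y of straightedge in the frame of mat between -0.025 and 0.025 m and angle between the x axis of straightedge and the x axis of mat, either way round below 0.25 rad and z of straightedge in the frame of mat below 0.007 m and angle between straightedge's own z axis and vertical below 0.05 rad and contact force between the fingers and straightedge below 0.1 N and linear speed of straightedge below 0.02 m/s); the robot touches nothing.
It fails at once if an end of the straightedge is pressed on a plate with more than 25 N ((contact force between straightedge and plate_a above 25 N or contact force between straightedge and plate_b above 25 N) and (horizontal distance between the grasp point and blue_end below 0.035 m or horizontal distance between the grasp point and orange_end below 0.035 m)).
It fails at once if the straightedge or the marker is dropped (falls free by more than about 8 mm) ((linear speed of straightedge above 0.4 m/s and contact force between the fingers and straightedge below 0.1 N) or (linear speed of marker above 0.4 m/s and contact force between the fingers and marker below 0.1 N)).
It fails at once if a bystander is moved more than 15 mm (distance of any of reagent_bottle, objective, slide_box from where it was at the start of the episode above 0.015 m).
It also fails if it takes over 72 s, if anything falls off the work surface, if the arm or the gripper's body presses on something with over 40 N, if the wrist force passes 120 N, or if a joint passes its speed limit or range.

### The arm

A 6-joint arm with a two-finger parallel gripper is mounted at the origin on the work surface. World frame = base frame: x ahead of the robot, y to its left, z up, the work surface at z = 0. Lengths are in m, angles in degrees, forces in N, time in s.
With the tool pointing down it reaches from about 0.35 to 0.725 m from the base axis. Payload 6 kg.
Tool frame: the origin (TCP) lies at the very end of the fingers, on their centre line; the grasp point (between the pads) lies 19 mm behind it; z points along the fingers, y is the line along which they close (so a half turn about z gives the same grasp; the last joint's range is limited). The gripper opens to 85 mm and grips with 20 to 120 N. Pads are 22 mm wide; open, the fingers measure 114 mm over their backs; the gripper's body (76 mm by 85 mm) begins 54 mm behind the grasp point. The pads swing forward as they close: fully open they stand 13 mm farther back than shut.
Start: joints at [94.865, 2.303, 4.859, 0, -92.561, -19.12], TCP at [0.148, 0.582, 0.231] pointing down, gripper open.
Joint ranges: [-146.85, 146.85], [-73.84, 115.35], [-62.03, 85.46], [-188.31, 113.3], [-161.28, -10.13], [-171.36, 171.36]. Speed limits (degrees/s): [147.25, 147.25, 172.46, 180, 180, 180].

### API

Orientations are given as a 3x3 rotation matrix whose columns are the frame's x, y, z axes.
In Python, from bench import status, cams, arm gives the robot as it stands. The module is installed in compiled form; this text tells all that it offers.
- The arm moves only by the tool move_arm, never from a script. Its argument "rows" is one flat list of numbers, 7 for each row, row after row: the shift along the tool's x, y, z in mm, then the turn, a rotation vector about the tool's x, y, z in degrees, then the opening in per cent of the stroke, from 0 (shut) to 100 (fully open). A call has 1 to 8 rows; each row is the pose to reach, as a shift and turn from the pose commanded when the call began, along the tool's axes at that moment; what a row does not reach only later rows make up. A row lasts 1/8 s, in which the tool goes at most 62.5 mm and 10.7 degrees, less where a joint would pass 70% of its speed; a pose out of reach is approached as far as the arm can. A call with a gripper value outside its range is refused whole. The fingers move at their own pace and stop on an object; "force" is the grip in N (left out, the last holds). Time passes only in rows, so rows that repeat a pose let the fingers close. It gives the time, the measured TCP pose, the force, the opening and the grip force at its end, in the units of the state.
- status.state(): the state, without advancing time (a new reading comes with each control period).
- cams.read_camera(name): name is "scene" or "side" or "wrist"; returns a dict with "color" (420x560x3 uint8, blue, green, red), "depth" (420x560 float32, m along the optical axis (not along the pixel's ray), 0 where there is no reading), "fx", "fy", "cx", "cy" (pixels), "R" (3x3) and "t" (3): a world point X has camera coordinates R X + t; the wrist camera has in their place "hand_eye" (4x4, takes a point from camera to tool coordinates, whose origin is the TCP and whose axes are the flange's). Camera axes: x right, y down, z forward; pixel columns grow to the right and rows downward; lengths in m; the calibration is good to about 2 mm. A picture is of the moment at which its call begins: read the wrist's pose just before it.
- arm.job_done(): hands the job in; it is judged then, once.
The state is a dict: "time": time; "q": joint angles; "qd": joint speeds; "joint_efforts": joint torques, N m; "tool_pos": TCP position; "eef_rot": TCP orientation; "wrist_force": force on the tool from outside, world axes, zero at the start; "torque": the same for the moment, N m; "grip_width": finger opening in m; "grasp_force": force on a finger pad.
Only numpy, scipy, OpenCV 4.12 (cv2) and the standard library are available. Lean on these libraries where they do the work, as an engineer would, in place of code of your own. Each camera call takes 0.05 s, during which the arm holds its last target. There are 200 camera calls.

## Working session

There is one attempt and no reset: what is moved stays moved. The work goes in short steps, Python scripts to look and compute and a tool call to move; the robot and the scene stay as the last step left them, time stands still between calls to the robot, and variables do not carry over. Pictures are saved under pics/ and viewed, at most 10 in all, crops included, and the job is handed in when it is done.

Besides the shell and the picture viewer there is one more tool, called after ">>>" by a JSON object that holds its "name" and its "arguments". move_arm: Moves the arm, as the interface text tells. Its arguments: {"type":"object","properties":{"rows":{"type":"array","items":{"type":"number"}},"force":{"type":"number"}},"required":["rows"]}

```bash
mkdir -p pics
cat > h.py <<'E'
import numpy as np, cv2
from bench import status, cams
def cast(c,u,v,z):
    R=np.array(c["R"]);t=np.array(c["t"]).ravel()
    d=R.T@np.array([(u-c["cx"])/c["fx"],(v-c["cy"])/c["fy"],1.]);o=-R.T@t
    return o+d*(z-o[2])/d[2]
def cloud(c):
    h,w=c["depth"].shape;v,u=np.mgrid[:h,:w];d=c["depth"]
    P=np.stack([(u-c["cx"])/c["fx"]*d,(v-c["cy"])/c["fy"]*d,d],-1)
    R=np.array(c["R"]);t=np.array(c["t"]).ravel()
    return (P-t)@R   # R^T(P-t)
def wristcam():
    s=status.state();c=cams.read_camera("wrist")
    H=np.array(c["hand_eye"]);T=np.eye(4);T[:3,:3]=s["eef_rot"];T[:3,3]=s["tool_pos"]
    M=np.linalg.inv(T@H);c["R"]=M[:3,:3];c["t"]=M[:3,3];return c
E
python3 - <<'E'
from h import *
s=status.state();print(s)
for n in("scene","side"):
    c=cams.read_camera(n);cv2.imwrite(f"pics/{n}0.png",c["color"]);np.save(f"{n}0.npy",c,allow_pickle=True)
    print(n,-np.array(c["R"]).T@np.array(c["t"]).ravel(),np.array(c["R"])[2],c["fx"])
E
```

```text
{'time': 0.0, 'q': array([ 9.48668004e+01,  2.34021951e+00,  4.80338744e+00, -2.71670081e-02,
       -9.25624058e+01, -1.91189511e+01]), 'qd': array([ 0.03230971, -0.03916331,  0.03135717,  0.01028313, -0.07695603,
        0.02786943]), 'joint_efforts': array([ 5.06281740e-04, -3.68196094e+01,  3.47416127e+01,  6.93203196e+00,
       -5.25918804e-03, -1.96576298e-05]), 'tool_pos': array([0.14755578, 0.58123721, 0.23027155]), 'eef_rot': array([[ 9.69226806e-01, -2.46169236e-01, -3.25027014e-04],
       [-2.46169421e-01, -9.69225205e-01, -1.76597347e-03],
       [ 1.19703967e-04,  1.79164054e-03, -9.99998388e-01]]), 'wrist_force': array([ 0.02135597,  0.20250877, -0.41293983]), 'torque': array([ 0.019564  , -0.03410609, -0.04770593]), 'grasp_force': 0.0, 'grip_width': 0.08532829742592138}
scene [1.08292477 0.77276828 1.20374627] [-0.37618386 -0.47810956 -0.79366047] 442.983548570321
side [ 0.21417653 -0.80180307  0.74177597] [ 0.25680094  0.76428136 -0.59154652] 441.22521867654945
```

View pics/scene0.png

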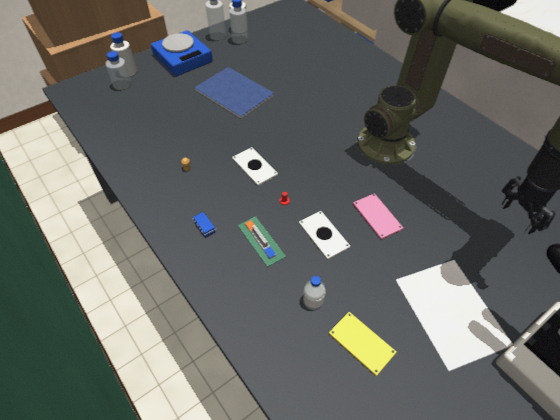

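View pics/side0.png

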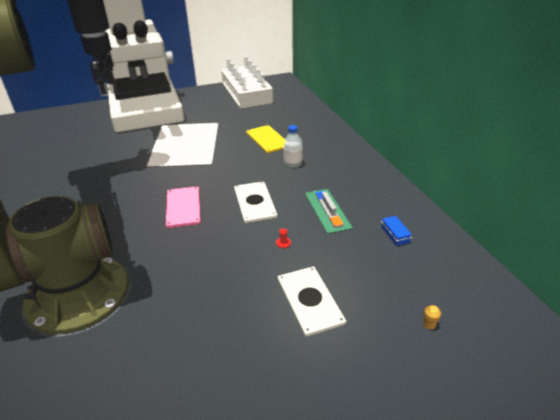

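Scene view: the two cream plates with black inserts are at (324,234) and (255,166). The pink (378,215) and yellow (362,343) plates are look-alikes. The straightedge lies on the green mat at (261,240), with its orange end at (251,226) and blue end at (268,253). The marker is at (285,199) and the bottle at (315,292). The side view shows the same layout, with plate a at (255,201), plate b at (311,298), the mat at (328,210) and the marker at (284,238).

```bash
cat > m.py <<'E'
from h import *
def near(mask,u,v,r=45):
    m=np.zeros_like(mask);m[max(0,v-r):v+r,max(0,u-r):u+r]=mask[max(0,v-r):v+r,max(0,u-r):u+r]
    n,l,st,ce=cv2.connectedComponentsWithStats(m)
    if n<2:return None
    k=1+np.argmax(st[1:,4]);return (l==k).astype(np.uint8)
def rect(c,m,z):
    cs,_=cv2.findContours(m,0,1);p=max(cs,key=cv2.contourArea)[:,0]
    w=np.array([cast(c,u,v,z)[:2] for u,v in cv2.convexHull(p)[:,0]])*1000
    (x,y),(a,b),th=cv2.minAreaRect(w.astype(np.float32))
    if b>a:a,b,th=b,a,th+90
    return np.round([x,y,a,b,(th+90)%180-90],1)
E
python3 - <<'E'
from m import *
seeds={"scene":dict(pa=(324,234),pb=(255,166),mat=(261,240),mk=(285,199),box=(204,224),obj=(186,164)),
"side":dict(pa=(255,201),pb=(311,298),mat=(328,210),mk=(284,238),box=(396,230),obj=(432,317))}
for n in seeds:
    c=np.load(n+"0.npy",allow_pickle=True).item();h=cv2.cvtColor(c["color"],cv2.COLOR_BGR2HSV).astype(int);H,S,V=h[...,0],h[...,1],h[...,2]
    P=cloud(c)
    M=dict(cream=(S<60)&(V>150),green=(H>55)&(H<92)&(S>70)&(V>50),red=((H<5)|(H>172))&(S>150)&(V>90),blue=(H>100)&(H<130)&(S>150)&(V>90),orange=(H>5)&(H<22)&(S>140)&(V>110),dark=(V<40))
    M={k:v.astype(np.uint8) for k,v in M.items()};s=seeds[n]
    for k in("pa","pb"):
        m=near(M["cream"],*s[k]);print(n,k,rect(c,m,.012),"z",np.round(np.median(P[m>0][:,2]),4))
        d=near(M["dark"],*s[k],r=10);print("  insert",rect(c,d,.012),"z",np.round(np.median(P[d>0][:,2]),4))
    m=near(M["green"],*s["mat"]);print(n,"mat",rect(c,m,.004))
    for col in("blue","orange"):
        m=near(M[col],*s["mat"],r=25);print(n,col,rect(c,m,.012),np.round(np.median(P[m>0],0),4))
    m=near(M["red"],*s["mk"],r=18);print(n,"mk",rect(c,m,.006),np.round(np.median(P[m>0],0),4))
    m=near(M["blue"],*s["box"],r=25);print(n,"box",rect(c,m,.03))
    m=near(M["orange"],*s["obj"],r=18);print(n,"obj",rect(c,m,.03))
E
```

```text
scene pa [476.1 188.5 170.8  91.5  84.4] z 0.0122
  insert [477.2 187.7  44.3  42.8  50.3] z 0.0129
scene pb [ 481.6 -203.3  171.2   92.1   89.6] z 0.0124
  insert [ 480.  -204.4   43.4   42.8   18.9] z 0.0154
scene mat [653.3  80.5 190.6  70.3  85.6]
scene blue [659.7 138.2  32.7  21.   83.5] [0.6599 0.1394 0.0139]
scene orange [651.6  12.8  32.8  23.5  52.9] [0.652  0.0114 0.0127]
scene mk [485.4 -13.6  54.5  31.4  53.2] [ 0.4961 -0.0022  0.0102]
scene box [771.6 -77.1  82.1  40.1  87.3]
scene obj [ 683.6 -354.6   24.6   21.8   60.8]
side pa [475.8 185.3 185.1  94.4  84.2] z 0.0137Traceback (most recent call last):
  File "<stdin>", line 11, in <module>
  File "m.py", line 8, in rect
    cs,_=cv2.findContours(m,0,1);p=max(cs,key=cv2.contourArea)[:,0]
                                   ~~~^^^^^^^^^^^^^^^^^^^^^^^^
ValueError: max() iterable argument is empty
```

```bash
cat > go.py <<'E'
import sys
from h import *
from scipy.spatial.transform import Rotation as Ro
def go(x,y,z,yaw):
    s=status.state();R=np.array(s["eef_rot"]);a=np.radians(yaw)
    T=np.array([[np.cos(a),np.sin(a),0],[np.sin(a),-np.cos(a),0],[0,0,-1]])
    print("shift",np.round(R.T@(np.array([x,y,z])/1000-s["tool_pos"])*1000,1),"turn",np.round(Ro.from_matrix(R.T@T).as_rotvec(degrees=True),1),"q",np.round(s["q"],1),"F",np.round(s["wrist_force"],2),"t",s["time"])
if __name__=="__main__": go(*map(float,sys.argv[1:]))
E
python3 go.py 655.6 75.5 200 -93.7
python3 - <<'E'
from m import *
c=np.load("scene0.npy",allow_pickle=True).item();print(cast(c,314,303,0.01))
c=np.load("side0.npy",allow_pickle=True).item();print(cast(c,293,163,0.005))
E
```

```text
shift [616.9 365.1  31. ] turn [ 0.1 -0.1 79.4] q [ 94.9   2.3   4.8  -0.  -92.6 -19.1] F [ 0.36 -0.49 -0.45] t 0.1
[0.65998457 0.36059205 0.01      ]
[0.65511143 0.34580087 0.005     ]
```

>>> {"name": "move_arm", "arguments": {"rows": [617,365,30,0,0,79.4,100,617,365,30,0,0,79.4,100,617,365,30,0,0,79.4,100,617,365,30,0,0,79.4,100,617,365,30,0,0,79.4,100,617,365,30,0,0,79.4,100,617,365,30,0,0,79.4,100,617,365,30,0,0,79.4,100]}}

```text
time: 1.1
tool_pos: [0.5028, 0.2274, 0.2101]
eef_rot: [[-0.067, -0.998, -0.0], [-0.998, 0.067, 0.0], [-0.0, 0.0, -1.0]]
wrist_force: [1.2, 0.9, 0.7]
grip_width: 0.0854
grasp_force: 0.0
```

```bash
python3 go.py 655.6 75.5 200 -93.7
```

```text
shift [ 141.3 -162.6   10. ] turn [ 0.   0.  -0.2] q [ 45.2  -5.1  -4.6  -0.  -90.5 -49. ] F [1.16 0.92 0.7 ] t 1.1
```

>>> {"name": "move_arm", "arguments": {"rows": [141,-163,10,0,0,0,100,141,-163,10,0,0,0,100,141,-163,10,0,0,0,100,141,-163,10,0,0,0,100,141,-163,10,0,0,0,100]}}

```text
time: 1.72
tool_pos: [0.656, 0.0761, 0.1984]
eef_rot: [[-0.067, -0.998, -0.003], [-0.998, 0.067, -0.001], [0.001, 0.003, -1.0]]
wrist_force: [-1.4, -0.5, -1.2]
grip_width: 0.0854
grasp_force: 0.0
```

```bash
python3 - <<'E'
from m import *
c=wristcam();cv2.imwrite("pics/w1.png",c["color"]);np.save("w1.npy",c,allow_pickle=True)
h=cv2.cvtColor(c["color"],cv2.COLOR_BGR2HSV).astype(int);H,S,V=h[...,0],h[...,1],h[...,2];P=cloud(c)
for n,m in dict(blue=(H>100)&(H<130)&(S>150)&(V>90),orange=(H>5)&(H<22)&(S>140)&(V>110),green=(H>55)&(H<92)&(S>70)&(V>50)).items():
    n_,l,st,ce=cv2.connectedComponentsWithStats(m.astype(np.uint8))
    for k in range(1,n_):
        if st[k,4]>300: print(n,st[k],np.round(np.median(P[l==k],0),4),rect(c,(l==k).astype(np.uint8),.004 if n=="green" else .012))
E
python3 go.py 655.6 75.5 100 -93.7
```

```text
blue [ 123    0   54   79 3368] [ 0.7682 -0.0726  0.0288] [774.7 -74.3  68.7  41.9  87.5]
blue [274 218  19  28 463] [0.6589 0.1398 0.0114] [658.6 138.   35.3  21.9  86.1]
green [    0    83    82   318 12579] [ 1.2905  0.3391 -0.3078] [975.8 190.3 468.  105.9  69.3]
green [ 254   97   66  159 6549] [0.6433 0.0667 0.003 ] [651.6  79.9 188.3  70.1  85.7]
green [ 92 391  24  29 370] [ 1.2898  0.8856 -0.3675] [959.1 412.1  58.8  36.4  85.9]
shift [ 1.7 -0.4 99.1] turn [ 0.1 -0.  -0. ] q [ 24.   11.5  11.5  -0.  -90.1 -27.8] F [-0.49  0.38  0.53] t 1.775
```

View pics/w1.png

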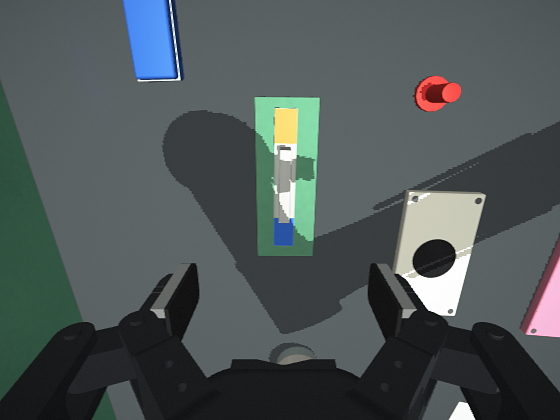

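Wrist view: the straightedge rib (285,177) lies between the fingers with orange at (286,125) and blue at (284,231). The marker is at (435,93) and plate a at (440,255). I descend and grip.

>>> {"name": "move_arm", "arguments": {"rows": [1.5,-0.5,60,0,0,0,100,1.5,-0.5,120,0,0,0,100,1.5,-0.5,150,0,0,0,80,1.5,-0.5,170,0,0,0,60,1.5,-0.5,183,0,0,0,40,1.5,-0.5,183,0,0,0,40], "force": 40}}

```text
time: 2.52
tool_pos: [0.6558, 0.0768, 0.0174]
eef_rot: [[-0.063, -0.998, -0.0], [-0.998, 0.063, -0.0], [0.0, 0.0, -1.0]]
wrist_force: [0.3, 0.6, 0.7]
grip_width: 0.0339
grasp_force: 0.0
```

```bash
python3 go.py 655.6 75.5 15 -93.7
```

```text
shift [1.3 0.1 2.4] turn [ 0.  -0.   0.1] q [ 24.   15.6  -2.9   0.  -71.5 -27.6] F [0.26 0.57 0.69] t 2.525
```

>>> {"name": "move_arm", "arguments": {"rows": [1,0,1.5,0,0,0,40,1,0,1.5,0,0,0,0,1,0,1.5,0,0,0,0,1,0,1.5,0,0,0,0,1,0,1.5,0,0,0,0], "force": 50}}

```text
time: 3.15
tool_pos: [0.6564, 0.0755, 0.0171]
eef_rot: [[-0.064, -0.998, 0.002], [-0.998, 0.064, -0.0], [-0.0, -0.002, -1.0]]
wrist_force: [-2.2, 0.6, 5.8]
grip_width: 0.0112
grasp_force: 51.8
```

```bash
python3 go.py 655.6 75.5 115 -93.7
```

```text
shift [  0.1   0.6 -97.9] turn [-0.1  0.   0.1] q [ 23.9  15.6  -3.    0.  -71.4 -27.5] F [-2.18  0.57  5.8 ] t 3.15
```

>>> {"name": "move_arm", "arguments": {"rows": [0,0,-10,0,0,0,0,0,0,-50,0,0,0,0,0,0,-90,0,0,0,0,0,0,-90,0,0,0,0,0,0,-90,0,0,0,0]}}

```text
time: 3.78
tool_pos: [0.6549, 0.0755, 0.104]
eef_rot: [[-0.064, -0.998, -0.003], [-0.998, 0.064, 0.0], [-0.0, 0.003, -1.0]]
wrist_force: [0.9, 0.3, -4.0]
grip_width: 0.0111
grasp_force: 50.7
```

```bash
python3 - <<'E'
from m import *
c=wristcam();cv2.imwrite("pics/w2.png",c["color"])
E
python3 go.py 481.2 -203.8 107 -90.4
```

```text
shift [289.7 155.2  -2.8] turn [ 0.2 -0.  -3.3] q [ 23.9  12.6   2.8  -0.1 -80.4 -27.5] F [-0.37  0.5  -5.06] t 3.825
```

>>> {"name": "move_arm", "arguments": {"rows": [290,155,-3,0,0,-3.3,0,290,155,-3,0,0,-3.3,0,290,155,-3,0,0,-3.3,0,290,155,-3,0,0,-3.3,0,290,155,-3,0,0,-3.3,0,290,155,-3,0,0,-3.3,0,290,155,-3,0,0,-3.3,0,290,155,-3,0,0,-3.3,0]}}

```text
time: 4.82
tool_pos: [0.4828, -0.2033, 0.108]
eef_rot: [[-0.006, -1.0, -0.001], [-1.0, 0.006, 0.0], [-0.0, 0.001, -1.0]]
wrist_force: [-0.1, 0.7, -3.9]
grip_width: 0.0106
grasp_force: 50.7
```

```bash
python3 - <<'E'
from m import *
c=wristcam();cv2.imwrite("pics/w3.png",c["color"])
h=cv2.cvtColor(c["color"],cv2.COLOR_BGR2HSV).astype(int);H,S,V=h[...,0],h[...,1],h[...,2]
E
python3 go.py 481.2 -203.8 29 -90.4
```

```text
shift [ 0.7  1.7 79.2] turn [0.1 0.  0.1] q [ -0.8  -8.2 -18.1  -0.  -80.2   0.5] F [ 0.82 -0.3  -3.81] t 4.875
```

View pics/w3.png

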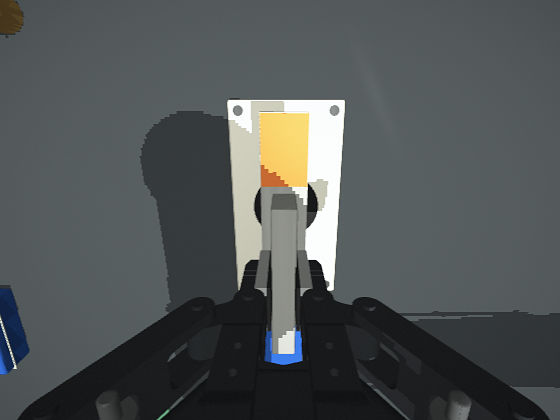

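Wrist view: the held straightedge, with its orange end at (285,148), is lined up over plate b, whose insert is at (286,207).

>>> {"name": "move_arm", "arguments": {"rows": [0.5,1.7,30,0,0,0,0,0.5,1.7,60,0,0,0,0,0.5,1.7,72,0,0,0,0,0.5,1.7,77,0,0,0,0,0.5,1.7,77,0,0,0,0,0.5,1.7,77,0,0,0,0]}}

```text
time: 5.62
tool_pos: [0.4817, -0.2047, 0.0332]
eef_rot: [[-0.006, -1.0, 0.002], [-1.0, 0.006, -0.001], [0.001, -0.002, -1.0]]
wrist_force: [0.3, -0.5, -4.1]
grip_width: 0.011
grasp_force: 50.6
```

>>> {"name": "move_arm", "arguments": {"rows": [0,0,1,0,0,0,0,0,0,2,0,0,0,0,0,0,2,0,0,0,0,0,0,2,0,0,0,0]}}

```text
time: 6.12
tool_pos: [0.481, -0.2046, 0.03]
eef_rot: [[-0.006, -1.0, 0.0], [-1.0, 0.006, -0.0], [0.0, -0.0, -1.0]]
wrist_force: [-0.4, -0.5, -2.5]
grip_width: 0.0106
grasp_force: 50.6
```

>>> {"name": "move_arm", "arguments": {"rows": [0,0,1,0,0,0,0,0,0,1,0,0,0,0,0,0,1,0,0,0,0]}}

```text
time: 6.5
tool_pos: [0.4809, -0.2046, 0.0289]
eef_rot: [[-0.006, -1.0, -0.0], [-1.0, 0.006, -0.0], [0.0, 0.0, -1.0]]
wrist_force: [0.4, 0.1, -3.1]
grip_width: 0.0113
grasp_force: 50.6
```

>>> {"name": "move_arm", "arguments": {"rows": [0,0,0.7,0,0,0,0,0,0,1.2,0,0,0,0,0,0,1.2,0,0,0,0]}}

```text
time: 6.88
tool_pos: [0.4809, -0.2045, 0.0276]
eef_rot: [[-0.006, -1.0, -0.0], [-1.0, 0.006, -0.0], [0.0, 0.0, -1.0]]
wrist_force: [0.7, 0.5, -3.5]
grip_width: 0.011
grasp_force: 50.6
```

>>> {"name": "move_arm", "arguments": {"rows": [0,0,0.7,0,0,0,0,0,0,0.7,0,0,0,0]}}

```text
time: 7.12
tool_pos: [0.481, -0.2046, 0.0275]
eef_rot: [[-0.006, -1.0, 0.0], [-1.0, 0.006, -0.0], [0.0, -0.0, -1.0]]
wrist_force: [-2.6, 1.5, 1.1]
grip_width: 0.0107
grasp_force: 51.3
```

Contact comes at the height expected of a proud insert. I release, take a picture and check.

>>> {"name": "move_arm", "arguments": {"rows": [0,0,0,0,0,0,40,0,0,0,0,0,0,40,0,0,0,0,0,0,40,0,0,0,0,0,0,40,0,0,-40,0,0,0,40,0,0,-80,0,0,0,40,0,0,-100,0,0,0,0,0,0,-100,0,0,0,0]}}

```text
time: 8.12
tool_pos: [0.4819, -0.2047, 0.1289]
eef_rot: [[-0.006, -1.0, 0.004], [-1.0, 0.006, -0.001], [0.001, -0.004, -1.0]]
wrist_force: [-1.0, -0.5, -1.1]
grip_width: 0.0007
grasp_force: 0.0
```

```bash
python3 - <<'E'
from m import *
c=wristcam();cv2.imwrite("pics/w4.png",c["color"])
h=cv2.cvtColor(c["color"],cv2.COLOR_BGR2HSV).astype(int);H,S,V=h[...,0],h[...,1],h[...,2];P=cloud(c)
for n,m in dict(blue=(H>100)&(H<130)&(S>150)&(V>90),orange=(H>5)&(H<25)&(S>140)&(V>100)).items():
    n_,l,st,ce=cv2.connectedComponentsWithStats(m.astype(np.uint8))
    for k in range(1,n_):
        if st[k,4]>300: print(n,st[k],np.round(np.median(P[l==k],0),4),rect(c,(l==k).astype(np.uint8),.0225))
c=cams.read_camera("scene")
h=cv2.cvtColor(c["color"],cv2.COLOR_BGR2HSV).astype(int);H,S,V=h[...,0],h[...,1],h[...,2];P=cloud(c)
for n,m in dict(blue=(H>100)&(H<130)&(S>150)&(V>90),orange=(H>5)&(H<22)&(S>140)&(V>110)).items():
    m=near(m.astype(np.uint8),255,166,25);print("scene",n,rect(c,m,.0225),np.round(np.median(P[m>0],0),4))
E
python3 go.py 481 -139 60 -90.4
```

```text
blue [   0  289   28   68 1282] [ 0.7549 -0.0731  0.0286] [757.7 -73.6  89.8  27.6  72.7]
orange [272 111  27  44 328] [ 0.4853 -0.2545  0.0219] [ 479.4 -265.2   34.1   21.6   89.7]
scene blue [ 482.2 -141.5   31.2   17.3  -89.8] [ 0.482  -0.1404  0.0239]
scene orange [ 483.  -267.6   34.2   17.4   75. ] [ 0.4849 -0.2684  0.0242]
shift [-65.3   0.   66.2] turn [0. 0. 0.] q [ -1.   -8.9 -16.8  -0.  -82.1   0.6] F [ 0.39 -0.21 -0.75] t 8.225
```

View pics/w4.png

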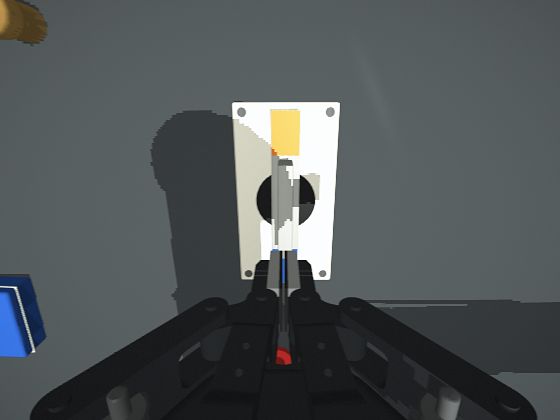

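The straightedge lies along plate b, across the insert at (286,200). Next I press the blue end.

>>> {"name": "move_arm", "arguments": {"rows": [-65,0,0,0,0,0,0,-65,0,0,0,0,0,0,-65,0,55,0,0,0,0,-65,0,85,0,0,0,0,-65,0,98,0,0,0,0,-65,0,98,0,0,0,0]}}

```text
time: 8.98
tool_pos: [0.4808, -0.14, 0.0284]
eef_rot: [[-0.006, -1.0, -0.002], [-1.0, 0.006, -0.001], [0.001, 0.002, -1.0]]
wrist_force: [-0.1, 0.4, 1.2]
grip_width: 0.0001
grasp_force: 0.0
```

>>> {"name": "move_arm", "arguments": {"rows": [0,0,3,0,0,0,0,0,0,5,0,0,0,0,0,0,5,0,0,0,0]}}

```text
time: 9.35
tool_pos: [0.4816, -0.1396, 0.0245]
eef_rot: [[-0.006, -1.0, 0.001], [-1.0, 0.006, -0.0], [0.0, -0.001, -1.0]]
wrist_force: [-0.2, -0.9, -0.3]
grip_width: -0.0002
grasp_force: 0.0
```

>>> {"name": "move_arm", "arguments": {"rows": [0,0,0.7,0,0,0,0,0,0,0.7,0,0,0,0,0,0,0.7,0,0,0,0]}}

```text
time: 9.72
tool_pos: [0.4814, -0.1396, 0.0234]
eef_rot: [[-0.006, -1.0, 0.0], [-1.0, 0.006, -0.0], [0.0, -0.0, -1.0]]
wrist_force: [0.3, 0.4, 0.2]
grip_width: -0.0002
grasp_force: 0.0
```

>>> {"name": "move_arm", "arguments": {"rows": [0,0,0.7,0,0,0,0,0,0,0.7,0,0,0,0,0,0,0.7,0,0,0,0]}}

```text
time: 10.1
tool_pos: [0.4814, -0.1396, 0.0227]
eef_rot: [[-0.006, -1.0, 0.0], [-1.0, 0.006, -0.0], [0.0, -0.0, -1.0]]
wrist_force: [-0.9, 0.4, 0.8]
grip_width: -0.0001
grasp_force: 0.2
```

>>> {"name": "move_arm", "arguments": {"rows": [0,0,0.7,0,0,0,0,0,0,0.7,0,0,0,0,0,0,0.7,0,0,0,0]}}

```text
time: 10.48
tool_pos: [0.4815, -0.1395, 0.0222]
eef_rot: [[-0.006, -1.0, 0.0], [-1.0, 0.006, -0.0], [0.0, -0.0, -1.0]]
wrist_force: [-0.0, 0.6, 3.0]
grip_width: -0.0002
grasp_force: 1.4
```

>>> {"name": "move_arm", "arguments": {"rows": [0,0,0.5,0,0,0,0,0,0,0.5,0,0,0,0,0,0,0.5,0,0,0,0]}}

```text
time: 10.85
tool_pos: [0.4815, -0.1394, 0.0215]
eef_rot: [[-0.006, -1.0, 0.0], [-1.0, 0.006, 0.0], [-0.0, -0.0, -1.0]]
wrist_force: [1.1, 1.8, 4.0]
grip_width: -0.0
grasp_force: 1.6
```

>>> {"name": "move_arm", "arguments": {"rows": [0,0,0.5,0,0,0,0,0,0,0.5,0,0,0,0,0,0,0.5,0,0,0,0]}}

```text
time: 11.22
tool_pos: [0.4815, -0.1394, 0.0211]
eef_rot: [[-0.006, -1.0, 0.0], [-1.0, 0.006, 0.0], [-0.0, -0.0, -1.0]]
wrist_force: [0.0, 2.0, 4.7]
grip_width: 0.0003
grasp_force: 2.0
```

>>> {"name": "move_arm", "arguments": {"rows": [0,0,0.5,0,0,0,0,0,0,0.5,0,0,0,0,0,0,0.5,0,0,0,0]}}

```text
time: 11.6
tool_pos: [0.4816, -0.1395, 0.021]
eef_rot: [[-0.006, -1.0, 0.0], [-1.0, 0.006, -0.0], [0.0, -0.0, -1.0]]
wrist_force: [-0.9, 4.1, 7.5]
grip_width: -0.0003
grasp_force: 3.4
```

The end gave about 1.5 mm at about 4 N and has now stopped at 7.5 N. One small extra push, a hold, then lift off.

>>> {"name": "move_arm", "arguments": {"rows": [0,0,0.5,0,0,0,0,0,0,0.5,0,0,0,0,0,0,0.5,0,0,0,0,0,0,0.5,0,0,0,0]}}

```text
time: 12.1
tool_pos: [0.4816, -0.1395, 0.0209]
eef_rot: [[-0.006, -1.0, 0.001], [-1.0, 0.006, -0.0], [0.0, -0.001, -1.0]]
wrist_force: [-3.2, 5.0, 8.5]
grip_width: -0.0002
grasp_force: 4.7
```

>>> {"name": "move_arm", "arguments": {"rows": [0,0,-1,0,0,0,0,0,0,-2.5,0,0,0,0,0,0,-4,0,0,0,0,0,0,-10,0,0,0,0,0,0,-60,0,0,0,0,0,0,-60,0,0,0,0]}}

```text
time: 12.85
tool_pos: [0.4836, -0.1401, 0.0845]
eef_rot: [[-0.006, -1.0, 0.007], [-1.0, 0.006, -0.001], [0.001, -0.007, -1.0]]
wrist_force: [-0.4, -0.6, -0.4]
grip_width: -0.0001
grasp_force: 0.0
```

```bash
python3 - <<'E'
from m import *
c=cams.read_camera("scene")
h=cv2.cvtColor(c["color"],cv2.COLOR_BGR2HSV).astype(int);H,S,V=h[...,0],h[...,1],h[...,2];P=cloud(c)
for n,m in dict(blue=(H>100)&(H<130)&(S>150)&(V>90),orange=(H>5)&(H<22)&(S>140)&(V>110)).items():
    m=near(m.astype(np.uint8),255,166,25);print("scene",n,rect(c,m,.0225) if m is not None else None)
E
python3 go.py 481.5 -269.5 82 -90.4
```

```text
scene blue [ 482.1 -141.5   31.2   17.2  -89.5]
scene orange [ 484.4 -269.2   32.3   18.8   55.9]
shift [ 1.298e+02  1.000e-01 -0.000e+00] turn [-0.2 -0.   0. ] q [  6.9 -11.2 -23.5   0.  -77.5  -7.3] F [-0.1   0.7  -0.85] t 12.9
```

>>> {"name": "move_arm", "arguments": {"rows": [130,0,0,0,0,0,0,130,0,0,0,0,0,0,130,0,0,0,0,0,0,130,0,0,0,0,0,0,130,0,30,0,0,0,0,130,0,50,0,0,0,0,130,0,53,0,0,0,0,130,0,53,0,0,0,0]}}

```text
time: 13.9
tool_pos: [0.481, -0.269, 0.0276]
eef_rot: [[-0.005, -1.0, 0.001], [-1.0, 0.005, -0.001], [0.001, -0.001, -1.0]]
wrist_force: [-0.2, -0.4, 0.2]
grip_width: -0.0
grasp_force: 0.0
```

>>> {"name": "move_arm", "arguments": {"rows": [0,0,2,0,0,0,0,0,0,4,0,0,0,0,0,0,4,0,0,0,0]}}

```text
time: 14.28
tool_pos: [0.4806, -0.2696, 0.023]
eef_rot: [[-0.006, -1.0, 0.0], [-1.0, 0.006, -0.0], [0.0, -0.0, -1.0]]
wrist_force: [-0.9, 0.7, 0.3]
grip_width: 0.0002
grasp_force: 0.0
```

>>> {"name": "move_arm", "arguments": {"rows": [0,0,0.7,0,0,0,0,0,0,1.4,0,0,0,0,0,0,1.4,0,0,0,0]}}

```text
time: 14.65
tool_pos: [0.4807, -0.2698, 0.022]
eef_rot: [[-0.006, -1.0, 0.001], [-1.0, 0.006, -0.001], [0.001, -0.001, -1.0]]
wrist_force: [-1.2, -0.1, 2.9]
grip_width: 0.0002
grasp_force: 1.5
```

>>> {"name": "move_arm", "arguments": {"rows": [0,0,0.7,0,0,0,0,0,0,0.7,0,0,0,0,0,0,0.7,0,0,0,0]}}

```text
time: 15.02
tool_pos: [0.4807, -0.2699, 0.0211]
eef_rot: [[-0.006, -1.0, 0.0], [-1.0, 0.006, -0.001], [0.001, -0.0, -1.0]]
wrist_force: [0.5, -2.3, 4.5]
grip_width: 0.0003
grasp_force: 1.8
```

>>> {"name": "move_arm", "arguments": {"rows": [0,0,0.6,0,0,0,0,0,0,0.6,0,0,0,0,0,0,0.6,0,0,0,0]}}

```text
time: 15.4
tool_pos: [0.4808, -0.2699, 0.021]
eef_rot: [[-0.006, -1.0, 0.001], [-1.0, 0.006, -0.001], [0.001, -0.001, -1.0]]
wrist_force: [-1.0, -1.8, 6.0]
grip_width: 0.0002
grasp_force: 3.0
```

>>> {"name": "move_arm", "arguments": {"rows": [0,0,0.5,0,0,0,0,0,0,0.5,0,0,0,0,0,0,0.5,0,0,0,0]}}

```text
time: 15.78
tool_pos: [0.4808, -0.2699, 0.0209]
eef_rot: [[-0.006, -1.0, 0.001], [-1.0, 0.006, -0.001], [0.001, -0.001, -1.0]]
wrist_force: [-2.1, -0.2, 8.2]
grip_width: -0.0001
grasp_force: 4.2
```

The orange end also gives 1.5 mm and stops, so plate b is the proud one. I hold, lift off and go back over the rib.

>>> {"name": "move_arm", "arguments": {"rows": [0,0,0,0,0,0,0,0,0,-1.5,0,0,0,0,0,0,-3.5,0,0,0,0,0,0,-10,0,0,0,0,0,0,-65,0,0,0,0,-30,0,-75,0,0,0,40,-65,0,-75,0,0,0,40,-65,0,-75,0,0,0,40]}}

```text
time: 16.77
tool_pos: [0.481, -0.2026, 0.0948]
eef_rot: [[-0.004, -1.0, 0.0], [-1.0, 0.004, 0.001], [-0.001, -0.0, -1.0]]
wrist_force: [-0.3, -0.4, 0.4]
grip_width: 0.0343
grasp_force: 0.0
```

```bash
python3 - <<'E'
from m import *
c=cams.read_camera("scene")
h=cv2.cvtColor(c["color"],cv2.COLOR_BGR2HSV).astype(int);H,S,V=h[...,0],h[...,1],h[...,2];P=cloud(c)
for n,m in dict(blue=(H>100)&(H<130)&(S>150)&(V>90),orange=(H>5)&(H<22)&(S>140)&(V>110)).items():
    m=near(m.astype(np.uint8),255,166,25);print("scene",n,rect(c,m,.0225) if m is not None else None)
E
python3 go.py 481.3 -204.5 27.6 -90.4
```

```text
scene blue [ 482.2 -141.5   31.2   17.3  -89.8]
scene orange [ 484.4 -269.2   32.3   18.8   55.9]
shift [ 1.  -0.4 67.1] turn [0.  0.  0.2] q [ -0.9  -8.2 -19.5  -0.  -78.7   0.6] F [-0.17  0.5  -0.15] t 16.825
```

>>> {"name": "move_arm", "arguments": {"rows": [0.5,-0.4,35,0,0,0,40,0.5,-0.4,58,0,0,0,40,0.5,-0.4,65,0,0,0,40,0.5,-0.4,66,0,0,0,40,0.5,-0.4,66,0,0,0,0,0.5,-0.4,66,0,0,0,0,0.5,-0.4,66,0,0,0,0,0.5,-0.4,66,0,0,0,0], "force": 50}}

```text
time: 17.82
tool_pos: [0.482, -0.2053, 0.03]
eef_rot: [[-0.006, -1.0, 0.002], [-1.0, 0.006, -0.001], [0.001, -0.002, -1.0]]
wrist_force: [-0.7, -0.5, 5.7]
grip_width: 0.0108
grasp_force: 53.2
```

>>> {"name": "move_arm", "arguments": {"rows": [0,0,-10,0,0,0,0,0,0,-40,0,0,0,0,0,0,-80,0,0,0,0,0,0,-80,0,0,0,0]}}

```text
time: 18.32
tool_pos: [0.483, -0.2053, 0.1121]
eef_rot: [[-0.006, -1.0, 0.005], [-1.0, 0.006, -0.001], [0.001, -0.005, -1.0]]
wrist_force: [-0.2, -0.1, -3.6]
grip_width: 0.0108
grasp_force: 52.2
```

```bash
python3 go.py 653.3 79 107 -94.4
```

```text
shift [-285.3 -168.6    5.7] turn [-0.3 -0.   4.1] q [ -1.   -8.5 -18.    0.  -80.2   0.7] F [-0.16 -0.1  -3.57] t 18.325
```

>>> {"name": "move_arm", "arguments": {"rows": [-285,-169,4,0,0,4,0,-285,-169,4,0,0,4,0,-285,-169,4,0,0,4,0,-285,-169,4,0,0,4,0,-285,-169,4,0,0,4,0,-285,-169,4,0,0,4,0,-285,-169,4,0,0,4,0,-285,-169,4,0,0,4,0]}}

```text
time: 19.32
tool_pos: [0.6514, 0.078, 0.1037]
eef_rot: [[-0.077, -0.997, -0.002], [-0.997, 0.077, -0.001], [0.001, 0.002, -1.0]]
wrist_force: [-0.3, -0.7, -3.4]
grip_width: 0.0109
grasp_force: 52.0
```

```bash
python3 go.py 653.3 79 19.5 -94.4
```

```text
shift [-1.2 -2.  84.2] turn [ 0.1 -0.   0. ] q [ 24.3  12.    2.2  -0.  -80.2 -28.6] F [-0.31 -0.68 -3.41] t 19.325
```

>>> {"name": "move_arm", "arguments": {"rows": [-1,-2,40,0,0,0,0,-1,-2,65,0,0,0,0,-1,-2,77,0,0,0,0,-1,-2,81,0,0,0,0,-1,-2,81,0,0,0,0,-1,-2,81,0,0,0,0]}}

```text
time: 20.08
tool_pos: [0.6549, 0.0798, 0.0252]
eef_rot: [[-0.076, -0.997, 0.002], [-0.997, 0.076, 0.0], [-0.001, -0.002, -1.0]]
wrist_force: [0.3, -0.1, -2.8]
grip_width: 0.011
grasp_force: 52.0
```

>>> {"name": "move_arm", "arguments": {"rows": [0,0,1,0,0,0,0,0,0,1.5,0,0,0,0,0,0,1.5,0,0,0,0]}}

```text
time: 20.45
tool_pos: [0.6542, 0.0797, 0.0222]
eef_rot: [[-0.076, -0.997, -0.0], [-0.997, 0.076, -0.0], [0.0, 0.0, -1.0]]
wrist_force: [-0.9, -0.3, -3.9]
grip_width: 0.0108
grasp_force: 52.0
```

>>> {"name": "move_arm", "arguments": {"rows": [0,0,0.7,0,0,0,0,0,0,0.7,0,0,0,0,0,0,0.7,0,0,0,0]}}

```text
time: 20.82
tool_pos: [0.6542, 0.0797, 0.0215]
eef_rot: [[-0.076, -0.997, -0.0], [-0.997, 0.076, -0.0], [0.0, 0.0, -1.0]]
wrist_force: [0.3, -0.2, -4.2]
grip_width: 0.011
grasp_force: 52.0
```

>>> {"name": "move_arm", "arguments": {"rows": [0,0,0.8,0,0,0,0,0,0,1.6,0,0,0,0,0,0,1.6,0,0,0,0]}}

```text
time: 21.2
tool_pos: [0.6541, 0.0797, 0.0198]
eef_rot: [[-0.076, -0.997, -0.0], [-0.997, 0.076, -0.0], [0.0, 0.0, -1.0]]
wrist_force: [0.2, 0.3, -3.2]
grip_width: 0.0106
grasp_force: 52.0
```

>>> {"name": "move_arm", "arguments": {"rows": [0,0,0.7,0,0,0,0,0,0,0.7,0,0,0,0,0,0,0.7,0,0,0,0]}}

```text
time: 21.58
tool_pos: [0.6543, 0.0797, 0.0196]
eef_rot: [[-0.076, -0.997, 0.0], [-0.997, 0.076, -0.0], [0.0, -0.0, -1.0]]
wrist_force: [-1.6, -0.4, -1.0]
grip_width: 0.011
grasp_force: 52.3
```

Contact with the mat. I release, lift, and look for the marker.

>>> {"name": "move_arm", "arguments": {"rows": [0,0,0,0,0,0,40,0,0,0,0,0,0,40,0,0,0,0,0,0,40,0,0,0,0,0,0,40,0,0,-40,0,0,0,40,0,0,-100,0,0,0,40,0,0,-150,0,0,0,40,0,0,-170,0,0,0,40]}}

```text
time: 22.58
tool_pos: [0.6554, 0.0798, 0.1939]
eef_rot: [[-0.076, -0.997, 0.006], [-0.997, 0.076, 0.001], [-0.002, -0.006, -1.0]]
wrist_force: [-0.1, -0.8, -0.2]
grip_width: 0.0342
grasp_force: 0.0
```

```bash
python3 - <<'E'
from m import *
for c,nm in((wristcam(),"wrist"),(cams.read_camera("scene"),"scene"),(cams.read_camera("side"),"side")):
    h=cv2.cvtColor(c["color"],cv2.COLOR_BGR2HSV).astype(int);H,S,V=h[...,0],h[...,1],h[...,2];P=cloud(c)
    cv2.imwrite(f"pics/{nm}5.png",c["color"])
    for n,m in dict(red=((H<6)|(H>172))&(S>150)&(V>60),blue=(H>100)&(H<130)&(S>150)&(V>90),orange=(H>5)&(H<25)&(S>140)&(V>100)).items():
        n_,l,st,ce=cv2.connectedComponentsWithStats(m.astype(np.uint8))
        for k in range(1,n_):
            p=np.median(P[l==k],0)
            if st[k,4]>50 and .4<p[0]<.7 and abs(p[1])<.2:
                print(nm,n,st[k],np.round(p,4),rect(c,(l==k).astype(np.uint8),.012))
                if n=="red":
                    q=P[l==k];f=q[(q[:,2]<.012)&(q[:,2]>.003)];t=q[q[:,2]>.038]
                    print("   foot",np.round((f.min(0)+f.max(0))/2,4),np.round(np.ptp(f,0),3),len(f),"top",np.round((t.min(0)+t.max(0))/2,4) if len(t) else None,np.round(np.ptp(t,0),3) if len(t) else "",len(t),"min/max z",q[:,2].min(),q[:,2].max())
E
python3 go.py 487 -5 120 -90
```

```text
wrist red [ 418   69   48   37 1256] [ 0.4952 -0.0071  0.0072] [488.4  -6.5  46.9  33.8  -4.4]
   foot [ 0.4916 -0.007   0.0074] [0.033 0.035 0.009] 631 top [ 0.564  -0.0071  0.1867] [0.167 0.017 0.297] 338 min/max z -0.003502493253465281 0.3353020901136375
wrist blue [276 220  20  28 466] [0.658  0.1451 0.0114] [657.3 142.9  35.2  22.4  85.2]
scene red [280 192  10  13  89] [ 0.4957 -0.0017  0.0109] [488.4  -9.6  54.2  31.2  53.2]
   foot [ 0.4863 -0.0126  0.0075] [0.046 0.043 0.009] 41 top [0.7851 0.3784 0.621 ] [0.596 0.789 1.166] 19 min/max z -0.000963493907792041 1.203746269146024
scene blue [266 248  10  10  60] [0.6592 0.1434 0.013 ] [658.9 143.2  32.5  22.   83.9]
side red [276 229  15  19 184] [ 0.489  -0.0128  0.0105] [495.5   1.8  69.8  35.2  69. ]
   foot [0.4935 0.0014 0.0074] [0.04  0.057 0.009] 85 top [ 0.3562 -0.4008  0.3905] [0.284 0.802 0.703] 34 min/max z -0.0006133655866155718 0.7417759747012292
side orange [330 215  12  10  83] [0.6495 0.0185 0.0144] [651.9  21.5  36.9  26.   82.4]
shift [ 97.5 160.5  69.3] turn [-0.1  0.  -4.4] q [ 24.3  11.2  10.2  -0.  -88.9 -28.7] F [-0.1   0.09 -2.16] t 22.725
```

>>> {"name": "move_arm", "arguments": {"rows": [100,156,50,0,0,-4.4,60,100,156,50,0,0,-4.4,60,100,156,50,0,0,-4.4,60,100,156,50,0,0,-4.4,60,100,156,50,0,0,-4.4,60,100,156,50,0,0,-4.4,60]}}

```text
time: 23.48
tool_pos: [0.4919, -0.0076, 0.1391]
eef_rot: [[0.001, -1.0, -0.0], [-1.0, -0.001, -0.0], [0.0, 0.0, -1.0]]
wrist_force: [0.4, -0.1, 0.5]
grip_width: 0.0512
grasp_force: 0.0
```

```bash
python3 - <<'E'
from m import *
c=wristcam()
h=cv2.cvtColor(c["color"],cv2.COLOR_BGR2HSV).astype(int);H,S,V=h[...,0],h[...,1],h[...,2];P=cloud(c)
cv2.imwrite("pics/w6.png",c["color"])
m=(((H<6)|(H>172))&(S>150)&(V>60)).astype(np.uint8);n_,l,st,ce=cv2.connectedComponentsWithStats(m)
for k in range(1,n_):
    if st[k,4]>100:
        q=P[l==k];f=q[(q[:,2]<.010)&(q[:,2]>.003)];t=q[(q[:,2]>.038)&(q[:,2]<.046)]
        print(st[k]);
        for a in(f,t): 
            if len(a): print(np.round(np.percentile(a,[1,50,99],axis=0),4).tolist(),len(a))
E
python3 go.py 492 -6 30 -90
```

```text
[ 266  176   37   41 1096]
[[0.4735, -0.0243, 0.0032], [0.4909, -0.014, 0.005], [0.5064, 0.0052, 0.0094]] 582
[[0.4816, -0.0155, 0.0385], [0.4901, -0.0079, 0.0409], [0.4978, 0.0009, 0.0425]] 323
shift [-1.600e+00 -1.000e-01  1.091e+02] turn [ 0.  -0.   0.1] q [ 22.7 -14.1 -19.9   0.  -84.2 -22.6] F [-0.51  0.12  0.71] t 23.525
```

View pics/w6.png

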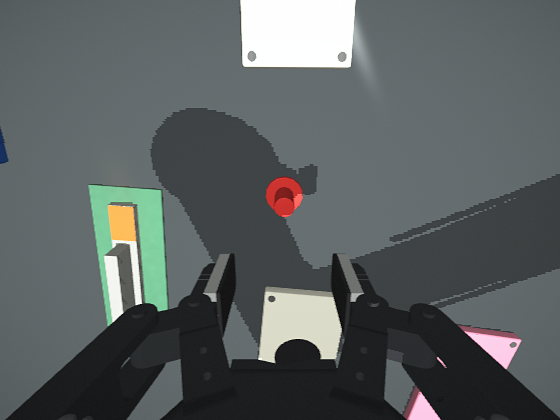

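The wrist view shows the marker at (284,195), upright and centred between the fingers. The straightedge is back on the mat at (122,255). I descend and grip the stem.

>>> {"name": "move_arm", "arguments": {"rows": [0,1.7,50,0,0,0,60,0,1.7,90,0,0,0,60,0,1.7,115,0,0,0,50,0,1.7,124,0,0,0,50,0,1.7,124,0,0,0,50,0,1.7,124,0,0,0,50], "force": 20}}

```text
time: 24.28
tool_pos: [0.4904, -0.0078, 0.0166]
eef_rot: [[0.001, -1.0, 0.002], [-1.0, -0.001, 0.0], [-0.0, -0.002, -1.0]]
wrist_force: [-0.3, 0.2, 0.9]
grip_width: 0.0427
grasp_force: 0.0
```

>>> {"name": "move_arm", "arguments": {"rows": [0,0,0,0,0,0,0,0,0,0,0,0,0,0,0,0,0,0,0,0,0,0,0,0,0,0,0,0,0,0,0,0,0,0,0]}}

```text
time: 24.9
tool_pos: [0.49, -0.008, 0.0162]
eef_rot: [[0.001, -1.0, 0.002], [-1.0, -0.001, 0.0], [-0.0, -0.002, -1.0]]
wrist_force: [-0.4, 1.2, 5.6]
grip_width: 0.0169
grasp_force: 20.4
```

>>> {"name": "move_arm", "arguments": {"rows": [0,0,-10,0,0,0,0,0,0,-40,0,0,0,0,0,0,-70,0,0,0,0,0,0,-70,0,0,0,0]}}

```text
time: 25.4
tool_pos: [0.4907, -0.0079, 0.0881]
eef_rot: [[0.001, -1.0, 0.004], [-1.0, -0.001, 0.001], [-0.001, -0.004, -1.0]]
wrist_force: [0.2, -0.0, -1.5]
grip_width: 0.0173
grasp_force: 20.0
```

```bash
python3 - <<'E'
from m import *
c=wristcam()
h=cv2.cvtColor(c["color"],cv2.COLOR_BGR2HSV).astype(int);H,S,V=h[...,0],h[...,1],h[...,2]
cv2.imwrite("pics/w7.png",c["color"])
m=near(((S<60)&(V>130)).astype(np.uint8),290,100,100)
print(rect(c,m,.012))
E
python3 go.py 481 -204 83 -90
```

```text
[ 477.4 -129.7   94.2   45.     0. ]
shift [196.1   8.8   3. ] turn [-0.1  0.   0. ] q [ 22.7 -13.3 -24.8  -0.  -78.4 -22.7] F [-0.28 -0.63 -0.76] t 25.45
```

View pics/w7.png

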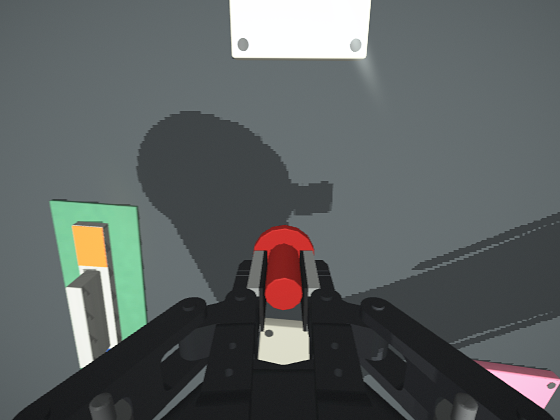

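The marker is held upright (foot at 285,240). Next it goes to plate b.

>>> {"name": "move_arm", "arguments": {"rows": [196,9,0,0,0,0,0,196,9,0,0,0,0,0,196,9,0,0,0,0,0,196,9,0,0,0,0,0,196,9,0,0,0,0,0,196,9,0,0,0,0,0]}}

```text
time: 26.2
tool_pos: [0.4805, -0.2031, 0.0848]
eef_rot: [[0.002, -1.0, -0.001], [-1.0, -0.002, 0.0], [-0.0, 0.001, -1.0]]
wrist_force: [0.0, 0.8, 0.0]
grip_width: 0.017
grasp_force: 20.0
```

```bash
python3 - <<'E'
from m import *
c=wristcam()
h=cv2.cvtColor(c["color"],cv2.COLOR_BGR2HSV).astype(int);H,S,V=h[...,0],h[...,1],h[...,2]
cv2.imwrite("pics/w8.png",c["color"])
m=near((V<40).astype(np.uint8),286,200,40);print(rect(c,m,.0145))
E
python3 go.py 481 -204 32.5 -90
```

```text
[ 481.3 -212.1   52.3   39.5   13.8]
shift [ 1.1 -0.4 52.5] turn [0.  0.  0.1] q [ -0.8  -7.9 -20.3  -0.  -77.6   0.9] F [ 0.37  0.83 -0.63] t 26.25
```

View pics/w8.png

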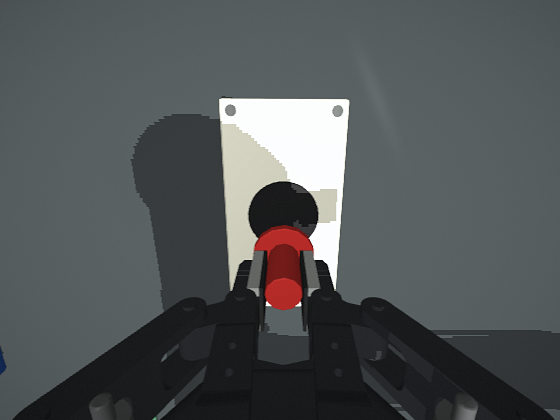

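The insert (283,212) lies under the marker, and its far edge puts the centre at about (481,-205) mm, as planned. I lower.

>>> {"name": "move_arm", "arguments": {"rows": [1.5,-0.5,30,0,0,0,0,1.5,-0.5,46,0,0,0,0,1.5,-0.5,50,0,0,0,0,1.5,-0.5,50,0,0,0,0,1.5,-0.5,50,0,0,0,0]}}

```text
time: 26.88
tool_pos: [0.4816, -0.2057, 0.0363]
eef_rot: [[0.001, -1.0, 0.002], [-1.0, -0.001, -0.0], [0.0, -0.002, -1.0]]
wrist_force: [0.1, 0.2, 0.0]
grip_width: 0.0176
grasp_force: 20.0
```

>>> {"name": "move_arm", "arguments": {"rows": [0,0,0.8,0,0,0,0,0,0,1,0,0,0,0,0,0,1,0,0,0,0]}}

```text
time: 27.25
tool_pos: [0.481, -0.2057, 0.0343]
eef_rot: [[0.001, -1.0, 0.0], [-1.0, -0.001, -0.0], [0.0, -0.0, -1.0]]
wrist_force: [0.2, 0.1, -0.8]
grip_width: 0.0174
grasp_force: 20.0
```

>>> {"name": "move_arm", "arguments": {"rows": [0,0,0.8,0,0,0,0,0,0,0.8,0,0,0,0,0,0,0.8,0,0,0,0]}}

```text
time: 27.62
tool_pos: [0.481, -0.2057, 0.0334]
eef_rot: [[0.001, -1.0, -0.0], [-1.0, -0.001, -0.0], [0.0, 0.0, -1.0]]
wrist_force: [-0.1, 0.0, -0.4]
grip_width: 0.0171
grasp_force: 20.0
```

>>> {"name": "move_arm", "arguments": {"rows": [-1,0,0.8,0,0,0,0,-1,0,1.6,0,0,0,0,-1,0,1.6,0,0,0,0]}}

```text
time: 28.0
tool_pos: [0.4809, -0.2046, 0.0317]
eef_rot: [[0.001, -1.0, -0.0], [-1.0, -0.001, -0.0], [0.0, 0.0, -1.0]]
wrist_force: [-0.2, -0.2, -0.2]
grip_width: 0.0172
grasp_force: 20.0
```

>>> {"name": "move_arm", "arguments": {"rows": [0,0,0.8,0,0,0,0,0,0,0.8,0,0,0,0,0,0,0.8,0,0,0,0]}}

```text
time: 28.38
tool_pos: [0.481, -0.2047, 0.031]
eef_rot: [[0.001, -1.0, 0.0], [-1.0, -0.001, -0.0], [0.0, -0.0, -1.0]]
wrist_force: [-0.9, 0.5, -1.1]
grip_width: 0.017
grasp_force: 20.0
```

>>> {"name": "move_arm", "arguments": {"rows": [0,0,0.6,0,0,0,0,0,0,0.6,0,0,0,0,0,0,0.6,0,0,0,0]}}

```text
time: 28.75
tool_pos: [0.4811, -0.2047, 0.0308]
eef_rot: [[0.001, -1.0, 0.0], [-1.0, -0.001, -0.0], [0.0, -0.0, -1.0]]
wrist_force: [-0.9, 0.5, 2.5]
grip_width: 0.0171
grasp_force: 20.2
```

Contact at the expected height, so I release and lift clear.

>>> {"name": "move_arm", "arguments": {"rows": [0,0,0,0,0,0,60,0,0,0,0,0,0,60,0,0,0,0,0,0,60,0,0,0,0,0,0,60,0,0,-30,0,0,0,60,0,0,-80,0,0,0,60,0,0,-140,0,0,0,60,0,0,-150,0,0,0,60]}}

```text
time: 29.75
tool_pos: [0.4828, -0.2053, 0.1859]
eef_rot: [[0.001, -1.0, 0.008], [-1.0, -0.001, -0.002], [0.002, -0.008, -1.0]]
wrist_force: [0.5, 0.5, -0.7]
grip_width: 0.0512
grasp_force: 0.0
```

```bash
python3 - <<'E'
from m import *
c=wristcam()
h=cv2.cvtColor(c["color"],cv2.COLOR_BGR2HSV).astype(int);H,S,V=h[...,0],h[...,1],h[...,2];P=cloud(c)
cv2.imwrite("pics/w9.png",c["color"])
m=near((((H<6)|(H>172))&(S>150)&(V>60)).astype(np.uint8),286,190,50)
q=P[m>0];f=q[(q[:,2]<.024)&(q[:,2]>.017)];t=q[(q[:,2]>.052)&(q[:,2]<.06)]
for a in(f,t): print(np.round(np.percentile(a,[1,50,99],axis=0),4).tolist(),len(a))
E
python3 go.py 481 -204 200 -90
```

```text
[[0.4628, -0.221, 0.0177], [0.4801, -0.2101, 0.0195], [0.4962, -0.1913, 0.0222]] 486
[[0.4714, -0.2122, 0.0529], [0.4801, -0.2042, 0.0554], [0.4878, -0.196, 0.057]] 263
shift [ -1.    1.3 -15.4] turn [-0.4 -0.1  0. ] q [ -1.   -9.7 -11.5   0.1 -87.9   1. ] F [-0.07  0.77  0.92] t 29.8
```

View pics/w9.png

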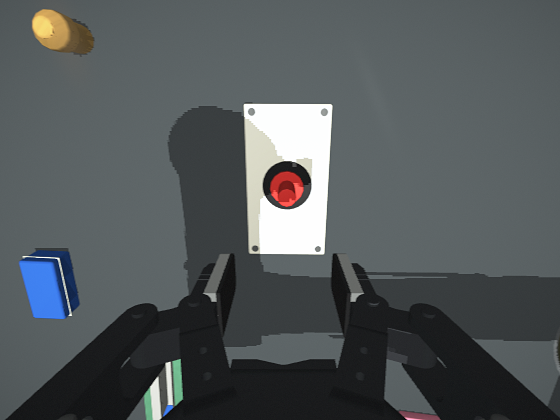

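The marker stands upright in the middle of the insert (287,187), and the straightedge lies on the mat. I hand in.

```bash
python3 -c "
from bench import arm
print(arm.job_done())"
```

```text
the job is handed in; nothing more can be done
None
```

I tried plate_b and it rocked, with both ends dropping about 1.5 mm, so it is the proud one; the red marker stands on the middle of its insert, the straightedge is back along the green mat, and the job is handed in (no verdict returned).

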